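# Shim the mincer's hanging foot until it stops rocking

## Task

The mincer rocks because one of its feet hangs past the edge of the chopping board. Slide the flat wooden packer under that foot, flat on the counter, then slide the tapered wedge, thin end first, between packer and foot just until it is snug and the foot carries weight, so the machine cannot rock. Hand-tight only: do not ram the wedge, jack up or shift the machine, or disturb the jar, bowl and stomper.

Things in the scene. Friction and masses are not known exactly. Their poses are not given: they have to be found in the camera images.
- mincer: electric mincer, 4 to 6 kg, standing loose, three of its four feet on a white chopping board. Origin: level with the feet's undersides, mid housing; z up; housing 230 mm along x, 150 mm along y; head and tray (top at 252 mm) towards +x. The hanging foot is at x = 50, y = 125 mm. Pressing down on it with 4 to 8 N rocks the machine; pushing sideways with 25 N shifts it.
- foot: the hanging foot, a black cylinder 30 mm across, 22 mm high, under a steel bracket (45 mm along x, top 40 mm above this origin). Origin: centre of its flat underside; axes as the mincer's. +y points away from the housing, whose side is 50 mm off at -y: shims go in from +y towards -y. Its underside hangs 14 to 17.5 mm above the counter, how much must be felt.
- packer: flat beech packer, 44 mm along its x, 100 mm along its y, 10 mm thick, 40 g, lying on the counter. Origin: its centre, half-way up.
- wedge: tapered beech wedge, 36 mm wide along x, 120 mm long along y, 30 g, flat on the counter, slope up. Thin end at -y 2 mm thick, thick end at +y 14 mm; sides upright. Origin: mid-length, mid-width, 7 mm above its flat underside. Slid along the packer it goes tight with its thin end 20 to 55 mm past the foot's +y edge; a push of 5 to 7 N is hand-tight.
- jar: glass jar with a white lid, 72 mm across, 100 mm high, a bystander; origin at the centre of its underside
- bowl: red plastic bowl, 150 mm across, 60 mm high, a bystander; origin at the centre of its underside
- stomper: grey food stomper standing upright, 42 mm across, 135 mm high, a bystander; origin at the centre of its underside
Mind the look-alikes: they are no part of the job. Leave any blue or red look-alike of the packer alone.

How it is judged:
On the way, in this order (a step that is already met when the one before it is completed fails the run):
1. the packer lies flat on the counter under the hanging foot (x of packer in the frame of foot between -0.018 and 0.018 m and y of packer in the frame of foot between -0.043 and 0.043 m and height (world z) of packer below 0.008 m and angle between packer's own z axis and vertical below 0.05 rad), for 0.2 s.
2. the wedge is between packer and foot and carries load (all of step 1 and contact force between wedge and foot above 1 N and contact force between wedge and packer above 1 N), for 0.2 s.
At the end, for the whole second after the job is handed in: the packer is flat on the counter, the foot's centre over it (within 18 mm across and 43 mm along of the packer's centre); the wedge is pinched between packer and foot with more than 1 N on each; the mincer is level (within 0.008 rad), at rest and within 12 mm of where it stood; everything is let go (all of step 2 and angle between mincer's own z axis and vertical below 0.008 rad and linear speed of each of mincer, wedge below 0.01 m/s and distance of mincer from where it was at the start of the episode below 0.012 m); the robot touches nothing.
It fails at once if the wedge is rammed: more than 15 N between wedge and foot (contact force between wedge and foot above 15 N).
It fails at once if the mincer is shoved more than 15 mm or tipped over (0.16 rad) (distance of mincer from where it was at the start of the episode above 0.015 m or angle between mincer's own z axis and vertical above 0.16 rad).
It fails at once if the robot itself presses the mincer with more than 20 N (contact force between mincer and the arm above 20 N).
It fails at once if a bystander is moved more than 30 mm (distance of any of jar, bowl, stomper from where it was at the start of the episode above 0.03 m).
It also fails if it takes over 67 s, if anything falls off the work surface, if the arm or the gripper's body presses on something with over 40 N, if the wrist force passes 120 N, or if a joint passes its speed limit or range.

## Robot

A 7-joint arm with a two-finger parallel gripper is mounted at the origin on the work surface. World frame = base frame: x ahead of the robot, y to its left, z up, the work surface at z = 0. Lengths are in m, angles in rad, forces in N, time in s.
With the tool pointing down it reaches from about 0.4 to 0.85 m from the base axis. Payload 4.5 kg.
Tool frame: the origin (TCP) lies where the fingers leave the gripper's body, on its centre line; the fingertips stand 73 mm ahead of it and the grasp point (between the pads) lies 54 mm ahead of it; z points along the fingers, y is the line along which they close (so a half turn about z gives the same grasp; the last joint's range is limited). The gripper opens to 85 mm and grips with 20 to 120 N. Pads are 22 mm wide; open, the fingers measure 114 mm over their backs; the gripper's body (76 mm by 85 mm) begins 54 mm behind the grasp point. The pads swing forward as they close: fully open they stand 13 mm farther back than shut.
Start: joints at [1.137, 0.689, -0.195, 1.565, 0.157, 0.902, -0.215], TCP at [0.282, -0.558, 0.304] pointing down, gripper open.
Joint ranges: [-3.01, 3.01], [-0.46, 2.08], [-1.47, 1.51], [0.13, 2.56], [-1, 4.14], [0.04, 2.09], [-2.66, 2.66]. Speed limits (rad/s): [2.57, 2.57, 3.14, 3.14, 3.14, 3.14, 3.14].

## Interface

Orientations are given as a unit quaternion [w, x, y, z].
In Python, from rig import bot, viewer gives the robot as it stands.
- The arm moves only by the tool step_arm, never from a script. Its argument "commands" is a list of rows, each a list of 3 entries, a list of its own where there are three numbers: the shift along the tool's x, y, z in m, then the turn about the tool's z in units of 6 degrees (1.0 is 6 degrees), then the finger opening in m, from 0 to 0.0854. In form: [[[x, y, z], roll, fingers], ...]. A call has 1 to 20 rows; each row is the pose to reach, as a shift and turn from the pose commanded when the call began, along the tool's axes at that moment; what a row does not reach only later rows make up. A row lasts 1/12 s, in which the tool goes at most 41.7 mm and 7.16 degrees, less where a joint would pass 70% of its speed; a pose out of reach is approached as far as the arm can. A call with a gripper value outside its range is refused whole. The fingers move at their own pace and stop on an object; "grip_force" is the grip in N (left out, the last holds). Time passes only in rows, so rows that repeat a pose let the fingers close. It gives the time, the measured TCP pose, the force, the opening and the grip force at its end, in the units of the state.
- bot.get_obs(): the state, without advancing time (a new reading comes with each control period).
- viewer.grab_frame(name): name is "scene" or "top" or "wrist"; returns the picture (420x560x3 uint8, blue, green, red); there is no depth.
- viewer.get_calibration(name): a dict with "fx", "fy", "cx", "cy" (pixels), "view" (4x4, takes a point from world to camera coordinates); the wrist camera has in their place "T_tool_cam" (4x4, takes a point from camera to tool coordinates, whose origin is the TCP and whose axes are the flange's). Camera axes: x right, y up, looking along -z (the intrinsics and any distortion apply to the point x, -y, -z); pixel columns grow to the right and rows downward; lengths in m; the calibration is good to about 2 mm. The wrist camera is an equidistant fisheye: a pixel r from the principal point sees the ray r / f radians off the axis. A picture is of the moment at which its call begins: read the wrist's pose just before it. get_calibration takes no time and is no camera call.
- bot.sign_off(): hands the job in; it is judged then, once.
The state is a dict: "time": time; "joints": joint angles; "dq": joint speeds; "tau": joint torques, N m; "position": TCP position; "orientation": TCP orientation; "ft_force": force on the tool from outside, world axes, zero at the start; "wrist_torque": the same for the moment, N m; "gripper_width": finger opening in m; "grip_force": force on a finger pad.
Only numpy, scipy, OpenCV 4.12 (cv2) and the standard library are available. Lean on these libraries where they do the work, as an engineer would, in place of code of your own. Each camera call takes 0.05 s, during which the arm holds its last target. There are 200 camera calls.

## Working session

There is one attempt and no reset: what is moved stays moved. The work goes in short steps, Python scripts to look and compute and a tool call to move; the robot and the scene stay as the last step left them, time stands still between calls to the robot, and variables do not carry over. Pictures are saved under pics/ and viewed, at most 10 in all, crops included, and the job is handed in when it is done.

Besides the shell and the picture viewer there is one more tool, called after "Emit:" as name([rows], argument=value, ...), one row to a line, values as JSON. step_arm: Moves the arm, as the interface text tells. Its arguments: {"type":"object","properties":{"commands":{"type":"array","items":{"type":"array"}},"grip_force":{"type":"number"}},"required":["commands"]}

```bash
ls; mkdir -p pics
python3 - <<'E'
from rig import bot, viewer
import cv2,numpy as np
np.set_printoptions(precision=4,suppress=True)
a=viewer.grab_frame("scene");b=viewer.grab_frame("top")
cv2.imwrite("pics/scene.png",a);cv2.imwrite("pics/top.png",b)
for n in("scene","top","wrist"):print(n,viewer.get_calibration(n))
print(bot.get_obs())
E
```

```text
pics
scene {'fx': 388.45363920370244, 'fy': 388.45363920370244, 'cx': 277.4519131381115, 'cy': 208.62600761252958, 'view': array([[ 0.8293,  0.5588, -0.0029, -0.5132],
       [-0.3897,  0.5821,  0.7137,  0.1312],
       [ 0.4005, -0.5907,  0.7005, -1.1077],
       [ 0.    ,  0.    ,  0.    ,  1.    ]])}
top {'fx': 460.5694358685904, 'fy': 460.5694358685904, 'cx': 284.36361197194674, 'cy': 210.03703318650574, 'view': array([[-0.0152, -0.9999, -0.0064,  0.0982],
       [ 0.9893, -0.0159,  0.1449, -0.5743],
       [-0.145 , -0.0041,  0.9894, -1.0725],
       [ 0.    ,  0.    ,  0.    ,  1.    ]])}
wrist {'fx': 325.19226210127806, 'fy': 325.19226210127806, 'cx': 283.2597691587578, 'cy': 208.043579833938, 'T_tool_cam': array([[ 0.0003,  0.9513,  0.3082,  0.0796],
       [ 1.    , -0.0004,  0.0001, -0.0005],
       [ 0.0002,  0.3082, -0.9513, -0.0697],
       [ 0.    ,  0.    ,  0.    ,  1.    ]])}
{'time': 0.1, 'joints': array([ 1.1368,  0.6899, -0.1945,  1.5663,  0.1573,  0.9025, -0.2151]), 'dq': array([-0.0003, -0.0006,  0.0011, -0.0033, -0.0006, -0.0009,  0.0002]), 'tau': array([ -0.0041, -54.0607,  -1.271 , -15.8984,   0.0096,   0.0044,
        -0.    ]), 'position': array([ 0.2816, -0.5574,  0.3031]), 'orientation': array([-0.0008,  0.9728,  0.2318, -0.0002]), 'ft_force': array([ 0.0495, -0.208 , -0.3202]), 'wrist_torque': array([ 0.0243,  0.0089, -0.0508]), 'grip_force': 0.0, 'gripper_width': 0.08555167126434457}
```

View pics/scene.png

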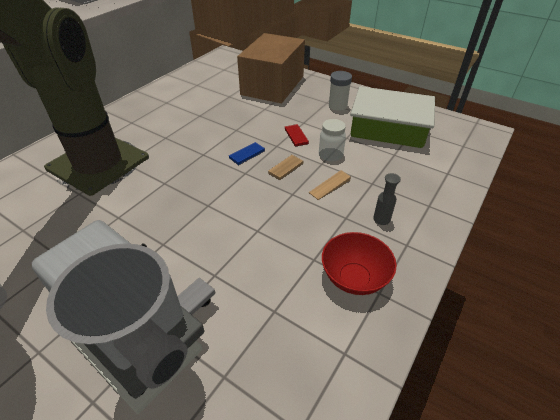

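View pics/top.png

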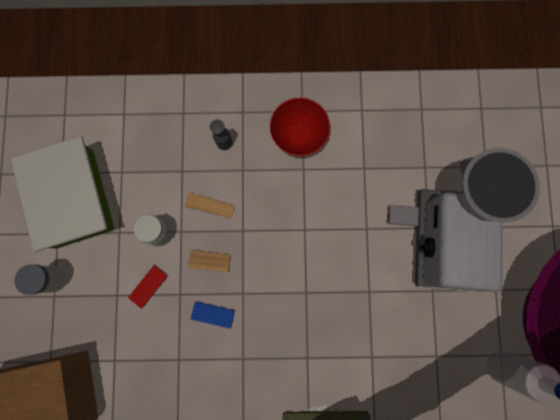

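The scene view has the mincer at lower left with its bracket at about (200,297). In the top view the bracket is at (403,215).

Candidates in the top view:
- striped beech block (210,261), about 42x20 px: fits the packer (100x44 mm)
- light beech strip (210,205), about 48x15 px: fits the wedge (120x36 mm)
- blue (213,315) and red (148,286) blocks: look-alikes, leave alone

Next I'll measure these and check the choice in a crop.

```bash
cat > h.py <<'E'
from rig import bot, viewer
import cv2,numpy as np
from scipy.spatial.transform import Rotation as R
np.set_printoptions(precision=4,suppress=True)
def pose(o):
    q=o["orientation"];T=np.eye(4);T[:3,:3]=R.from_quat([q[1],q[2],q[3],q[0]]).as_matrix();T[:3,3]=o["position"];return T
def rays(n,px,o=None):
    c=viewer.get_calibration(n);px=np.atleast_2d(px).astype(float)
    u=(px[:,0]-c["cx"])/c["fx"];v=(px[:,1]-c["cy"])/c["fy"]
    if n=="wrist":
        r=np.hypot(u,v)+1e-12;d=np.c_[np.sin(r)*u/r,-np.sin(r)*v/r,-np.cos(r)];T=pose(o)@c["T_tool_cam"]
    else: d=np.c_[u,-v,-np.ones(len(u))];T=np.linalg.inv(c["view"])
    return T[:3,3],d@T[:3,:3].T
def plane(n,px,z,o=None):
    p,d=rays(n,px,o);return p+d*((z-p[2])/d[:,2])[:,None]
def two(n1,p1,n2,p2,o1=None,o2=None):
    a,d=rays(n1,p1,o1);b,e=rays(n2,p2,o2);d=d[0];e=e[0]
    s=np.linalg.lstsq(np.c_[d,-e],b-a,rcond=None)[0];P=a+s[0]*d;Q=b+s[1]*e;return (P+Q)/2,np.linalg.norm(P-Q)
def rect(pts):
    (c,s,ang)=cv2.minAreaRect((pts[:,:2]*1000).astype(np.float32));
    if s[0]<s[1]: s=(s[1],s[0]);ang+=90
    return np.array(c)/1000,np.array(s),ang%180
E
python3 - <<'E'
from h import *
b=cv2.imread("pics/top.png");hsv=cv2.cvtColor(b,cv2.COLOR_BGR2HSV)
m=cv2.inRange(hsv,(8,90,90),(25,255,255));m[:,:170]=0;m[:80]=0;m[340:]=0
cs,_=cv2.findContours(m,0,cv2.CHAIN_APPROX_NONE)
for c in cs:
    if cv2.contourArea(c)>200:
        print(c[:,0].mean(0),*rect(plane("top",c[:,0],0.008)))
# bracket & mincer rough points
print(plane("top",[[389,206],[389,223],[418,206],[418,225]],.055))
print("housing",plane("top",[[442,195],[502,291],[441,290],[419,287],[419,191]],.15))
print("bystand",plane("top",[[300,128],[225,145],[152,230]],.0))
x=[cv2.resize(b[180:340,120:260],None,fx=3.5,fy=3.5,interpolation=2)]
cv2.imwrite("pics/c1.png",x[0])
E
```

```text
[208.7615 260.633 ] [0.4583 0.2767] [100.0473  44.0097] 81.62329864501953
[209.0526 204.9737] [0.5964 0.2774] [122.3681  36.3237] 73.10984802246094
[[ 0.5796 -0.1612  0.055 ]
 [ 0.5387 -0.1593  0.055 ]
 [ 0.5785 -0.2304  0.055 ]
 [ 0.5328 -0.2278  0.055 ]]
housing [[ 0.5877 -0.2568  0.15  ]
 [ 0.3789 -0.3705  0.15  ]
 [ 0.3829 -0.2414  0.15  ]
 [ 0.3899 -0.1952  0.15  ]
 [ 0.5974 -0.2071  0.15  ]]
bystand [[0.7951 0.0458 0.    ]
 [0.7532 0.2392 0.    ]
 [0.5368 0.4212 0.    ]]
```

View pics/c1.png

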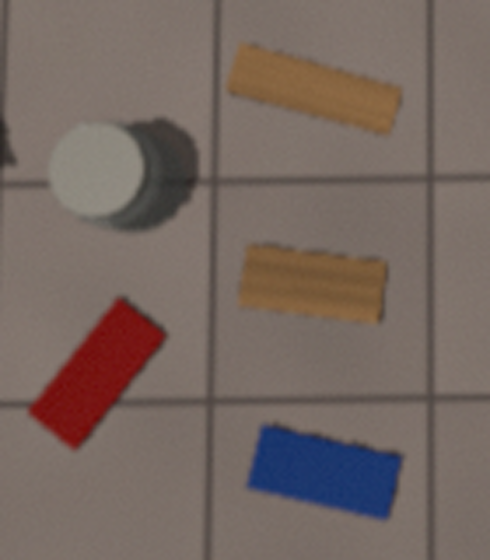

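The crop confirms the choice: the packer is the striped block at (210,261), measured 100x44 mm, and the wedge is the strip at (210,205), measured 122x36 mm. I'll go up and over to look at the foot with the wrist camera.

Emit:
step_arm([
  [[0, 0, -0.04], 0, 0.085],
  [[0, 0, -0.08], 0, 0.085],
  [[0, 0, -0.12], -1, 0.085],
  [[0.033, -0.023, -0.12], -2, 0.085],
  [[0.065, -0.046, -0.12], -3, 0.085],
  [[0.098, -0.069, -0.12], -4, 0.085],
  [[0.13, -0.092, -0.12], -5, 0.085],
  [[0.163, -0.116, -0.12], -6, 0.085],
  [[0.196, -0.139, -0.12], -7, 0.085],
  [[0.228, -0.162, -0.12], -8, 0.085],
  [[0.261, -0.185, -0.12], -9, 0.085],
  [[0.293, -0.208, -0.12], -10, 0.085],
  [[0.326, -0.231, -0.12], -10, 0.085],
  [[0.359, -0.255, -0.12], -10, 0.085],
  [[0.391, -0.278, -0.1], -10, 0.085],
  [[0.424, -0.301, -0.06], -10, 0.085],
  [[0.456, -0.324, -0.02], -10, 0.085],
  [[0.489, -0.347, 0.02], -10, 0.085],
  [[0.489, -0.347, 0.02], -10, 0.085],
  [[0.489, -0.347, 0.02], -10, 0.085],
])

```text
time: 1.77
position: [0.5612, -0.0213, 0.2792]
orientation: [-0.004, 0.724, 0.69, -0.001]
ft_force: [0.2, 1.5, 0.2]
gripper_width: 0.0849
grip_force: 0.0
```

Run:
```python
from h import *
import json
o=bot.get_obs();w=viewer.grab_frame("wrist");cv2.imwrite("pics/w1.png",w)
np.save("o1.npy",o,allow_pickle=True)
print(o["time"],o["position"],pose(o)[:3,:3],o["ft_force"],o["joints"])
```

```text
1.7667 [ 0.5612 -0.0213  0.2792] [[ 0.0476  0.9988 -0.0062]
 [ 0.9989 -0.0476  0.0048]
 [ 0.0045 -0.0065 -1.    ]] [0.1579 1.5234 0.2299] [ 0.2379  0.6696 -0.4728  1.7731  0.3965  0.8006 -0.4763]
```

View pics/w1.png

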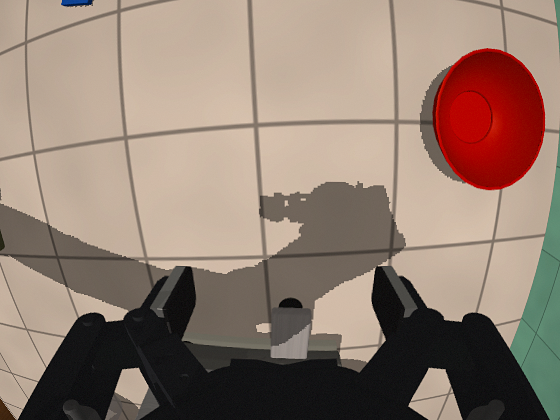

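The wrist view shows the bracket front corners at (273,308) and (311,309). The black foot pokes out in front, its extreme at (290,298). The bowl is at right.

Run:
```python
from h import *
o=np.load("o1.npy",allow_pickle=True).item();w=cv2.imread("pics/w1.png")
print("bracket",plane("wrist",[[273,308],[311,309],[271,357],[307,358]],.056,o))
m=(w.max(2)<45).astype(np.uint8);m[:285]=0;m[312:]=0;m[:,:270]=0;m[:,315:]=0
ys,xs=np.nonzero(m);print(ys.min(),xs[ys==ys.min()],xs.min(),xs.max(),[(y,xs[ys==y].min(),xs[ys==y].max()) for y in range(ys.min(),ys.max()+1)])
print("foot edge",plane("wrist",[[xs[ys==ys.min()].mean(),ys.min()]],.016,o))
```

```text
bracket [[ 0.5428 -0.1488  0.056 ]
 [ 0.5842 -0.1522  0.056 ]
 [ 0.5356 -0.2236  0.056 ]
 [ 0.5791 -0.2274  0.056 ]]
298 [287 288 289 290 291 292 293] 279 301 [(298, np.int64(287), np.int64(293)), (299, np.int64(284), np.int64(296)), (300, np.int64(283), np.int64(297)), (301, np.int64(282), np.int64(298)), (302, np.int64(281), np.int64(299)), (303, np.int64(280), np.int64(300)), (304, np.int64(279), np.int64(301)), (305, np.int64(279), np.int64(301)), (306, np.int64(279), np.int64(301)), (307, np.int64(283), np.int64(301))]
foot edge [[ 0.5613 -0.1628  0.016 ]]
```

Emit:
step_arm([
  [[0.035, -0.013, 0.0], 0.5, 0.066],
  [[0.07, -0.025, 0.0], 0.95, 0.066],
  [[0.105, -0.037, 0.0], 0.95, 0.066],
  [[0.14, -0.05, 0.0], 0.95, 0.066],
  [[0.175, -0.062, 0.02], 0.95, 0.066],
  [[0.21, -0.075, 0.04], 0.95, 0.066],
  [[0.245, -0.087, 0.06], 0.95, 0.066],
  [[0.28, -0.1, 0.08], 0.95, 0.066],
  [[0.32, -0.113, 0.1], 0.95, 0.066],
  [[0.32, -0.113, 0.12], 0.95, 0.066],
  [[0.32, -0.113, 0.12], 0.95, 0.066],
])

```text
time: 2.73
position: [0.4644, 0.3005, 0.1614]
orientation: [-0.001, 0.758, 0.652, -0.002]
ft_force: [-0.5, -1.4, -0.1]
gripper_width: 0.0661
grip_force: 0.0
```

Run:
```python
from h import *
o=bot.get_obs();w=viewer.grab_frame("wrist");cv2.imwrite("pics/w2.png",w)
np.save("o2.npy",o,allow_pickle=True)
T=pose(o);print(o["time"],o["position"],T[:3,:3],o["ft_force"],o["gripper_width"])
hsv=cv2.cvtColor(w,cv2.COLOR_BGR2HSV);m=cv2.inRange(hsv,(8,75,80),(25,255,255))
cs,_=cv2.findContours(m,0,cv2.CHAIN_APPROX_NONE)
for c in cs:
    if cv2.contourArea(c)>400: print(c[:,0].mean(0),cv2.boundingRect(c),*rect(plane("wrist",c[:,0],0.010,o)))
```

```text
2.7333 [0.4644 0.3005 0.1614] [[ 0.1494  0.9888 -0.004 ]
 [ 0.9888 -0.1494 -0.0007]
 [-0.0012 -0.0038 -1.    ]] [-0.5437 -1.3907 -0.1013] 0.06608705582651925
[281.2408 239.7989] (250, 180, 63, 123) [0.4593 0.279 ] [101.2592  44.0324] 81.6860580444336
[449.4624 211.9075] (411, 141, 81, 142) [0.5962 0.2807] [116.1965  44.0043] 73.31694030761719
```

View pics/w2.png

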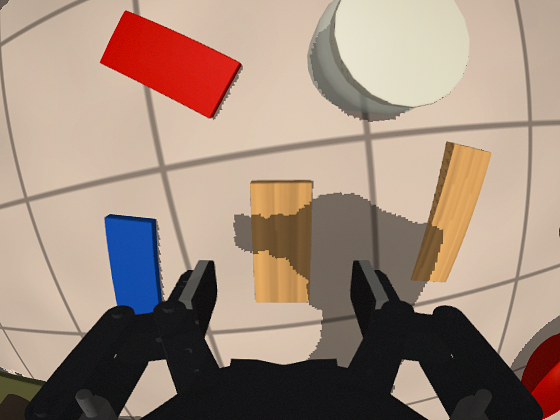

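The wrist view shows the packer at (281,240) between the fingers. The wedge is at (450,212) with its thick end at the top (+y, side face visible) and its thin end at the bottom. Next I'll lower and grip.

Emit:
step_arm([
  [[0.005, 0, 0.035], 0, 0.066],
  [[0.005, 0, 0.07], 0, 0.066],
  [[0.005, 0, 0.089], 0, 0.066],
  [[0.005, 0, 0.089], 0, 0.066],
  [[0.005, 0, 0.089], 0, 0.066],
  [[0.005, 0, 0.089], 0, 0.04],
  [[0.005, 0, 0.089], 0, 0.04],
  [[0.005, 0, 0.089], 0, 0.04],
  [[0.005, 0, 0.089], 0, 0.04],
  [[0.005, 0, 0.089], 0, 0.04],
  [[0.005, 0, 0.089], 0, 0.04],
], grip_force=40)

```text
time: 3.7
position: [0.469, 0.3031, 0.0775]
orientation: [0.001, 0.76, 0.65, 0.002]
ft_force: [-0.7, -0.8, 7.8]
gripper_width: 0.042
grip_force: 39.1
```

Emit:
step_arm([
  [[0, 0, -0.01], 0, 0.04],
  [[0, 0, -0.03], 0, 0.04],
  [[0, 0, -0.05], 0, 0.04],
  [[0, 0, -0.05], 0, 0.04],
  [[0, 0, -0.05], 0, 0.04],
])

```text
time: 4.12
position: [0.4688, 0.3035, 0.1272]
orientation: [0.0, 0.76, 0.65, 0.002]
ft_force: [-0.0, -0.0, -0.8]
gripper_width: 0.0421
grip_force: 40.2
```

Run:
```python
from h import *
o=bot.get_obs();w=viewer.grab_frame("wrist");cv2.imwrite("pics/w3.png",w)
T=pose(o);print(o["time"],o["position"],T[:3,:3],o["ft_force"],o["gripper_width"],o["grip_force"])
hsv=cv2.cvtColor(w,cv2.COLOR_BGR2HSV);m=cv2.inRange(hsv,(8,75,80),(25,255,255))
cs,_=cv2.findContours(m,0,cv2.CHAIN_APPROX_NONE)
for c in cs:
    if cv2.contourArea(c)>400: print(c[:,0].mean(0),cv2.boundingRect(c),*rect(plane("wrist",c[:,0],0.060,o)))
```

```text
4.1167 [0.4688 0.3035 0.1272] [[ 0.1553  0.9879  0.0034]
 [ 0.9879 -0.1553  0.0026]
 [ 0.0031  0.003  -1.    ]] [-0.0062 -0.0016 -0.8072] 0.04209729182771863 40.207130131311715
[281.6643 290.9601] (238, 225, 95, 140) [0.4654 0.2879] [85.6336 43.7703] 77.84648132324219
[464.088  228.4987] (420, 152, 92, 155) [0.5655 0.3082] [84.536 33.301] 73.45509338378906
```

View pics/w3.png

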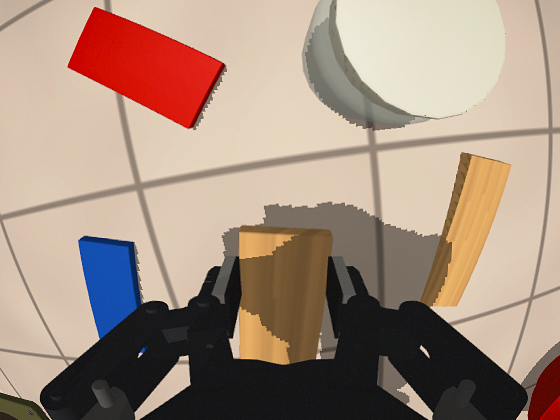

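The packer is held level between the pads at (285,295). Next I'll carry it to just outside the foot, aligned with the mincer's yaw.

Emit:
step_arm([
  [[-0.02, 0.01, -0.01], 0, 0.04],
  [[-0.05, 0.023, -0.01], -0.2, 0.04],
  [[-0.08, 0.037, -0.01], -0.4, 0.04],
  [[-0.11, 0.051, -0.01], -0.6, 0.04],
  [[-0.14, 0.065, -0.01], -0.74, 0.04],
  [[-0.17, 0.079, -0.01], -0.74, 0.04],
  [[-0.2, 0.093, -0.01], -0.74, 0.04],
  [[-0.23, 0.107, -0.01], -0.74, 0.04],
  [[-0.26, 0.121, -0.01], -0.74, 0.04],
  [[-0.29, 0.135, 0.0], -0.74, 0.04],
  [[-0.315, 0.147, 0.01], -0.74, 0.04],
  [[-0.332, 0.154, 0.02], -0.74, 0.04],
  [[-0.332, 0.154, 0.03], -0.74, 0.04],
  [[-0.332, 0.154, 0.03], -0.74, 0.04],
  [[-0.332, 0.154, 0.03], -0.74, 0.04],
  [[-0.332, 0.154, 0.03], -0.74, 0.04],
])

```text
time: 5.5
position: [0.5683, -0.0466, 0.0951]
orientation: [-0.001, 0.733, 0.68, 0.0]
ft_force: [0.6, 0.1, -0.5]
gripper_width: 0.0423
grip_force: 40.2
```

Run:
```python
from h import *
o=bot.get_obs();w=viewer.grab_frame("wrist");s=viewer.grab_frame("scene");t=viewer.grab_frame("top")
for n,i in zip(("w4","s4","t4"),(w,s,t)):cv2.imwrite(f"pics/{n}.png",i)
np.save("o4.npy",o,allow_pickle=True)
T=pose(o);print(o["time"],o["position"],T[:3,:3],o["ft_force"],o["gripper_width"],o["grip_force"])
z=o["position"][2]-.0775+.010
o3=o
print("far edge ctr (old pic px 285,229) in tool x:")
print(z)
# montage: wrist bottom crop, scene bracket crop
a=cv2.resize(w[200:420,130:430],(600,440)); b=cv2.resize(t[150:270,340:470],None,fx=3,fy=3)
cv2.imwrite("pics/m4.png",cv2.resize(np.hstack([w,np.pad(b,((0,60),(0,0),(0,0)))]),None,fx=.84,fy=.84))
```

```text
5.5 [ 0.5683 -0.0466  0.0951] [[ 0.075   0.9972 -0.0002]
 [ 0.9972 -0.075   0.0015]
 [ 0.0015 -0.0003 -1.    ]] [ 0.5943  0.127  -0.547 ] 0.04226878657523851 40.24549104273319
far edge ctr (old pic px 285,229) in tool x:
0.02758277244486749
```

View pics/m4.png

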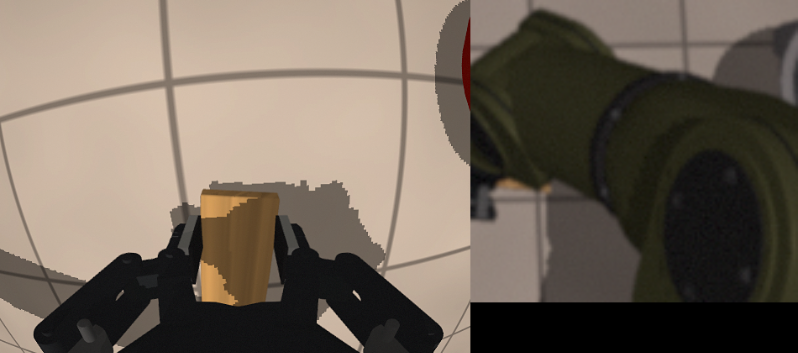

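The picture shows the packer still square in the grip, its far edge at about (286,226) in full-size pixels. The arm hides the foot from the top camera.

Run:
```python
from h import *
o=np.load("o4.npy",allow_pickle=True).item();T=pose(o)
P=plane("wrist",[[242,227],[286,227],[331,229]],.0276,o);print((P-T[:3,3])@T[:3,:3])
```

```text
[[ 0.0263 -0.0186  0.0675]
 [ 0.0263  0.0014  0.0675]
 [ 0.0253  0.022   0.0675]]
```

Emit:
step_arm([
  [[0, 0, 0.008], 0, 0.04],
  [[0, 0, 0.016], 0, 0.04],
  [[0, 0, 0.016], 0, 0.04],
  [[0, 0, 0.016], 0, 0.04],
  [[0, 0, 0.016], 0, 0.04],
])

```text
time: 6.07
position: [0.5681, -0.0487, 0.0786]
orientation: [-0.0, 0.734, 0.679, -0.0]
ft_force: [0.3, 0.2, 0.4]
gripper_width: 0.0425
grip_force: 40.3
```

Emit:
step_arm([
  [[-0.008, 0, 0], 0, 0.04],
  [[-0.016, 0, 0], 0, 0.04],
  [[-0.024, 0, 0], 0, 0.04],
  [[-0.032, 0.001, 0], 0, 0.04],
  [[-0.04, 0.001, 0], 0, 0.04],
  [[-0.046, 0.001, 0], 0, 0.04],
  [[-0.052, 0.001, 0], 0, 0.04],
  [[-0.056, 0.002, 0], 0, 0.04],
  [[-0.056, 0.002, 0], 0, 0.04],
])

```text
time: 6.82
position: [0.5661, -0.1062, 0.0788]
orientation: [0.0, 0.735, 0.678, -0.0]
ft_force: [0.3, -0.1, -0.8]
gripper_width: 0.0422
grip_force: 40.3
```

Emit:
step_arm([
  [[-0.006, 0, 0], 0, 0.04],
  [[-0.012, 0, 0], 0, 0.04],
  [[-0.018, 0, 0], 0, 0.04],
  [[-0.023, 0, 0], 0, 0.04],
  [[-0.023, 0, 0], 0, 0.04],
  [[-0.023, 0, 0], 0, 0.04],
])

```text
time: 7.32
position: [0.5642, -0.1281, 0.0789]
orientation: [0.0, 0.734, 0.679, -0.0]
ft_force: [0.8, 0.3, -0.2]
gripper_width: 0.0423
grip_force: 40.3
```

Run:
```python
from h import *
o=bot.get_obs();w=viewer.grab_frame("wrist");cv2.imwrite("pics/w5.png",w);s=viewer.grab_frame("scene");cv2.imwrite("pics/s5.png",s)
np.save("o5.npy",o,allow_pickle=True)
print(o["time"],o["position"],o["ft_force"])
cv2.imwrite("pics/m5.png",np.hstack([cv2.resize(w[180:420,130:430],None,fx=1.3,fy=1.3)[:312],cv2.resize(s[210:330,130:280],None,fx=2.6,fy=2.6)[:312]]))
```

```text
7.3167 [ 0.5642 -0.1281  0.0789] [ 0.7828  0.2689 -0.2143]
```

View pics/m5.png

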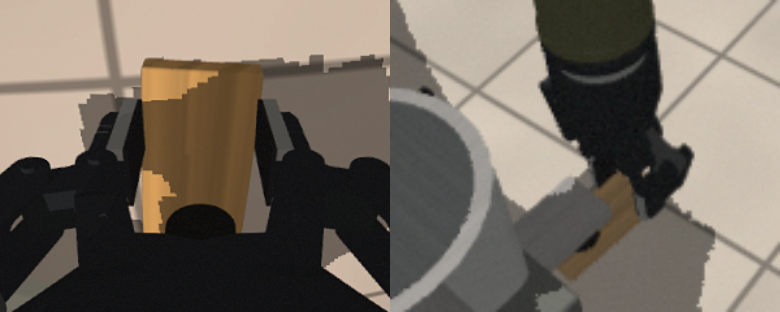

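The packer is under the bracket in both views. The foot's black edge shows at crop (200,204), full-size (284,337), centred across the packer. Next I'll set it down, release and back off.

Emit:
step_arm([
  [[0, 0, 0.0015], 0, 0.042],
  [[0, 0, 0.0015], 0, 0.042],
  [[0, 0, 0.0015], 0, 0.066],
  [[0, 0, 0.0015], 0, 0.066],
  [[0, 0, 0.0015], 0, 0.066],
  [[0, 0, 0.0015], 0, 0.066],
  [[0.0, 0, -0.008], 0, 0.066],
  [[0.02, 0, -0.012], 0, 0.066],
  [[0.05, 0, -0.014], 0, 0.066],
  [[0.09, 0, -0.02], 0, 0.066],
  [[0.12, 0, -0.05], 0, 0.066],
  [[0.13, 0, -0.09], 0, 0.066],
  [[0.13, 0, -0.12], 0, 0.066],
  [[0.13, 0, -0.15], 0, 0.066],
  [[0.13, 0, -0.15], 0, 0.066],
  [[0.13, 0, -0.15], 0, 0.066],
])

```text
time: 8.75
position: [0.5753, 0.0021, 0.2313]
orientation: [0.001, 0.734, 0.679, 0.002]
ft_force: [0.0, -0.1, 0.2]
gripper_width: 0.0661
grip_force: 0.0
```

Run:
```python
from h import *
o=np.load("o5.npy",allow_pickle=True).item();print("foot edge",plane("wrist",[[284,337]],.016,o))
o=bot.get_obs();w=viewer.grab_frame("wrist");cv2.imwrite("pics/w6.png",w)
np.save("o6.npy",o,allow_pickle=True)
print(o["time"],o["position"],pose(o)[:3,:3],o["ft_force"])
hsv=cv2.cvtColor(w,cv2.COLOR_BGR2HSV);m=cv2.inRange(hsv,(8,75,50),(25,255,255))
cs,_=cv2.findContours(m,0,cv2.CHAIN_APPROX_NONE)
for c in cs:
    if cv2.contourArea(c)>300: print(c[:,0].mean(0),cv2.boundingRect(c),*rect(plane("wrist",c[:,0],0.010,o)))
k=(w.max(2)<45).astype(np.uint8)
cs,_=cv2.findContours(k,0,cv2.CHAIN_APPROX_NONE)
for c in cs:
    if 60<cv2.contourArea(c)<3000: 
        b=c[:,0];t=b[b[:,1]==b[:,1].min()].mean(0);print("dark",cv2.boundingRect(c),t,plane("wrist",[t],.016,o))
```

```text
foot edge [[ 0.5621 -0.1622  0.016 ]]
8.75 [0.5753 0.0021 0.2313] [[ 0.0778  0.997   0.0044]
 [ 0.997  -0.0778  0.0001]
 [ 0.0005  0.0044 -1.    ]] [ 0.0166 -0.0707  0.1829]
[279.7252 319.6216] (260, 286, 44, 70) [ 0.5616 -0.1482] [100.4364  44.3288] 82.07530212402344
dark (270, 337, 25, 13) [283. 337.] [[ 0.5634 -0.1623  0.016 ]]
```

Step 1 is in place: packer centre about (0.562,-0.148), foot centre about (0.561,-0.177). Now for the wedge.

Emit:
step_arm([
  [[0.03, 0, 0], 0.4, 0.066],
  [[0.065, 0.001, 0], 0.8, 0.066],
  [[0.1, 0.002, 0], 1.2, 0.066],
  [[0.135, 0.003, 0], 1.6, 0.066],
  [[0.17, 0.004, 0.01], 2.05, 0.066],
  [[0.205, 0.005, 0.02], 2.05, 0.066],
  [[0.24, 0.006, 0.035], 2.05, 0.066],
  [[0.275, 0.007, 0.05], 2.05, 0.066],
  [[0.3, 0.007, 0.065], 2.05, 0.066],
  [[0.313, 0.007, 0.08], 2.05, 0.066],
  [[0.313, 0.007, 0.08], 2.05, 0.066],
  [[0.313, 0.007, 0.08], 2.05, 0.066],
  [[0.313, 0.007, 0.08], 2.05, 0.066],
])

```text
time: 9.88
position: [0.6059, 0.3114, 0.1483]
orientation: [0.001, 0.803, 0.596, -0.001]
ft_force: [-0.4, 0.7, -0.5]
gripper_width: 0.066
grip_force: 0.0
```

Run:
```python
from h import *
o=bot.get_obs();w=viewer.grab_frame("wrist");cv2.imwrite("pics/w7.png",w)
T=pose(o);print(o["time"],o["position"],T[:3,:3])
hsv=cv2.cvtColor(w,cv2.COLOR_BGR2HSV);m=cv2.inRange(hsv,(8,75,50),(25,255,255))
cs,_=cv2.findContours(m,0,cv2.CHAIN_APPROX_NONE)
for c in cs:
    if cv2.contourArea(c)>300:
        P=plane("wrist",c[:,0],0.010,o);r=rect(P);print(cv2.boundingRect(c),*r,"in tool",(np.r_[r[0],.01]-T[:3,3])@T[:3,:3])
```

```text
9.8833 [0.6059 0.3114 0.1483] [[ 0.2896  0.9571 -0.0008]
 [ 0.9571 -0.2896 -0.0027]
 [-0.0028  0.     -1.    ]]
(257, 185, 56, 142) [0.5991 0.2821] [116.1732  36.7176] 74.28984832763672 in tool [-0.0297  0.002   0.1384]
```

Emit:
step_arm([
  [[0.004, 0.001, 0.03], 0, 0.066],
  [[0.004, 0.001, 0.055], 0, 0.066],
  [[0.004, 0.001, 0.068], 0, 0.066],
  [[0.004, 0.001, 0.068], 0, 0.066],
  [[0.004, 0.001, 0.068], 0, 0.066],
  [[0.004, 0.001, 0.068], 0, 0.032],
  [[0.004, 0.001, 0.068], 0, 0.032],
  [[0.004, 0.001, 0.068], 0, 0.032],
  [[0.004, 0.001, 0.068], 0, 0.032],
  [[0.004, 0.001, 0.068], 0, 0.032],
  [[0.004, 0.001, 0.068], 0, 0.032],
  [[0.004, 0.001, 0.068], 0, 0.032],
], grip_force=40)

```text
time: 10.93
position: [0.6088, 0.3175, 0.0831]
orientation: [0.0, 0.803, 0.596, 0.001]
ft_force: [-0.9, -1.3, 5.2]
gripper_width: 0.0329
grip_force: 39.1
```

Emit:
step_arm([
  [[0, 0, -0.02], 0, 0.032],
  [[0, 0, -0.05], 0, 0.032],
  [[0, 0, -0.05], 0, 0.032],
  [[0, 0, -0.05], 0, 0.032],
])

```text
time: 11.27
position: [0.6092, 0.318, 0.1338]
orientation: [0.0, 0.803, 0.596, 0.003]
ft_force: [-0.2, -1.1, 0.1]
gripper_width: 0.0329
grip_force: 38.3
```

Run:
```python
from h import *
o=bot.get_obs();w=viewer.grab_frame("wrist");s=viewer.grab_frame("scene");cv2.imwrite("pics/w8.png",w)
np.save("o8.npy",o,allow_pickle=True)
T=pose(o);print(o["time"],o["position"],T[:3,:3],o["ft_force"],o["gripper_width"])
cv2.imwrite("pics/m8.png",np.hstack([cv2.resize(w[140:420,150:430],(400,400)),cv2.resize(s[90:230,260:400],(400,400))]))
```

```text
11.2667 [0.6092 0.318  0.1338] [[ 0.2885  0.9575  0.0047]
 [ 0.9575 -0.2885  0.0029]
 [ 0.0041  0.0037 -1.    ]] [-0.235  -1.1169  0.1037] 0.03288192999331879
```

View pics/m8.png

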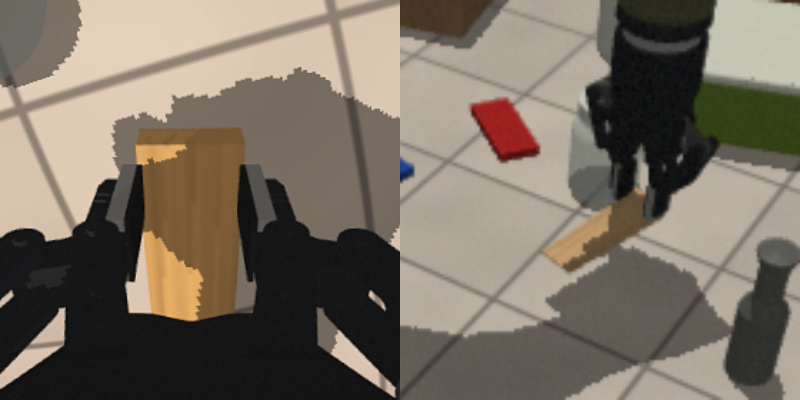

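The wedge is gripped near its thick end and looks level in the scene view. The top edge of its end face is at full-size (283,240).

Emit:
step_arm([
  [[-0.03, 0.006, 0], -0.4, 0.032],
  [[-0.06, 0.012, 0], -0.8, 0.032],
  [[-0.09, 0.017, 0], -1.2, 0.032],
  [[-0.125, 0.024, 0], -1.6, 0.032],
  [[-0.16, 0.03, 0], -2.05, 0.032],
  [[-0.195, 0.037, 0], -2.05, 0.032],
  [[-0.23, 0.044, 0], -2.05, 0.032],
  [[-0.265, 0.05, 0], -2.05, 0.032],
  [[-0.3, 0.057, 0], -2.05, 0.032],
  [[-0.325, 0.062, 0.01], -2.05, 0.032],
  [[-0.345, 0.066, 0.015], -2.05, 0.032],
  [[-0.357, 0.068, 0.02], -2.05, 0.032],
  [[-0.357, 0.068, 0.027], -2.05, 0.032],
  [[-0.357, 0.068, 0.027], -2.05, 0.032],
  [[-0.357, 0.068, 0.027], -2.05, 0.032],
  [[-0.357, 0.068, 0.027], -2.05, 0.032],
])

```text
time: 12.7
position: [0.5704, -0.0416, 0.104]
orientation: [-0.001, 0.733, 0.68, 0.001]
ft_force: [0.1, 0.6, -0.5]
gripper_width: 0.0327
grip_force: 38.3
```

Run:
```python
from h import *
o=np.load("o8.npy",allow_pickle=True).item();T=pose(o)
print("thick edge",(plane("wrist",[[283,240]],.0647,o)-T[:3,3])@T[:3,:3])
o=bot.get_obs();w=viewer.grab_frame("wrist");s=viewer.grab_frame("scene");cv2.imwrite("pics/w9.png",w);cv2.imwrite("pics/s9.png",s)
T=pose(o);print(o["time"],o["position"],T[:3,:3],o["ft_force"],o["gripper_width"])
cv2.imwrite("pics/m9.png",np.hstack([cv2.resize(w[140:420,150:430],(400,400)),cv2.resize(s[200:330,150:280],(400,400))]))
```

```text
thick edge [[0.0192 0.0001 0.0692]]
12.7 [ 0.5704 -0.0416  0.104 ] [[ 0.0744  0.9972  0.0007]
 [ 0.9972 -0.0744  0.002 ]
 [ 0.0021  0.0005 -1.    ]] [ 0.0708  0.5711 -0.5013] 0.03274693623878148
```

View pics/m9.png

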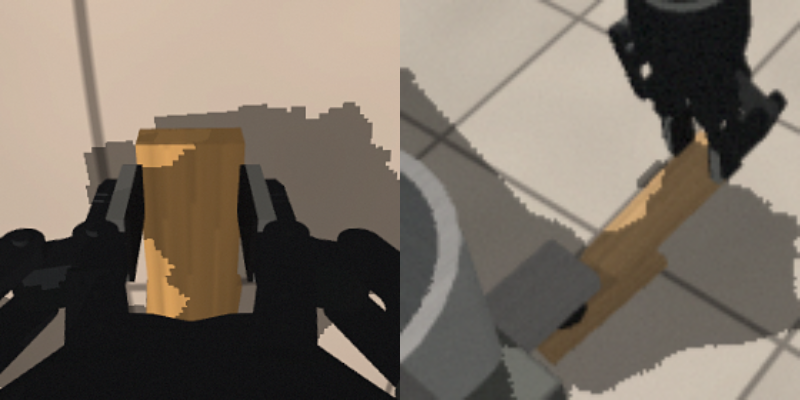

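The wedge's thin end is just short of the foot and in line with it. Next I'll lower it onto the packer.

Emit:
step_arm([
  [[0, 0, 0.005], 0, 0.032],
  [[0, 0, 0.009], 0, 0.032],
  [[0, 0, 0.011], 0, 0.032],
  [[0, 0, 0.011], 0, 0.032],
  [[0, 0, 0.011], 0, 0.032],
])

```text
time: 13.22
position: [0.5699, -0.0443, 0.0927]
orientation: [-0.0, 0.734, 0.679, -0.0]
ft_force: [-0.2, -0.5, -0.4]
gripper_width: 0.0324
grip_force: 38.9
```

Emit:
step_arm([
  [[0, 0, 0.001], 0, 0.032],
  [[0, 0, 0.002], 0, 0.032],
  [[0, 0, 0.002], 0, 0.032],
])

```text
time: 13.47
position: [0.5701, -0.0443, 0.0909]
orientation: [0.0, 0.734, 0.679, 0.0]
ft_force: [-1.1, -0.2, 0.2]
gripper_width: 0.033
grip_force: 39.3
```

Emit:
step_arm([
  [[0, 0, 0.001], 0, 0.032],
  [[0, 0, 0.002], 0, 0.032],
  [[0, 0, 0.002], 0, 0.032],
  [[0, 0, 0.002], 0, 0.032],
])

```text
time: 13.8
position: [0.5701, -0.0441, 0.089]
orientation: [-0.0, 0.734, 0.679, 0.0]
ft_force: [-0.5, 1.9, 1.6]
gripper_width: 0.0328
grip_force: 39.4
```

Run:
```python
from h import *
s=viewer.grab_frame("scene");cv2.imwrite("pics/m10.png",cv2.resize(s[210:310,160:280],(720,600),interpolation=cv2.INTER_CUBIC))
```

```text
(no output)
```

View pics/m10.png

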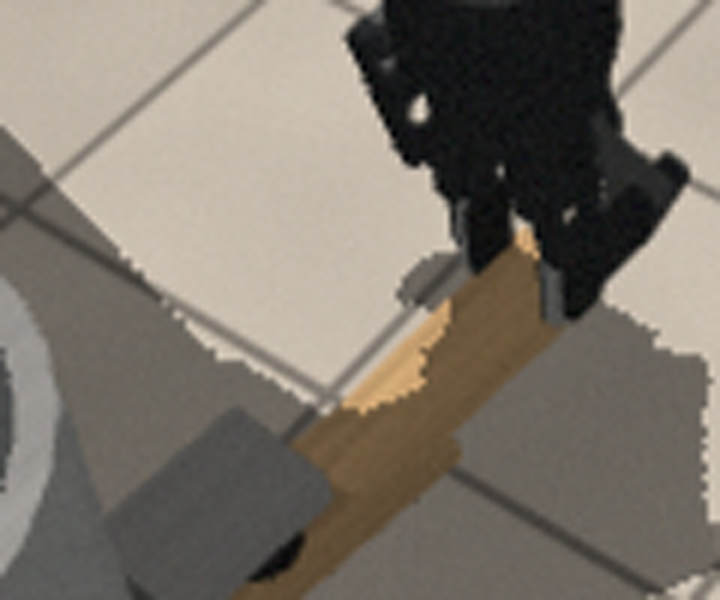

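Run:
```python
from h import *
o=bot.get_obs();T=pose(o);print(o["position"],o["ft_force"],o["time"])
P=lambda a:np.array(a)/6.+[160,210]
pl=T[:3,3]+.018*T[:3,1]; n=T[:3,1]*[1,1,0]
for a in ([560,340],[530,366],[500,395],[450,432]):
    c,d=rays("scene",[P(a)]);d=d[0];q=c+d*((pl-c)@n/(d@n));print("silh",a,q,(q-T[:3,3])@T[:3,:3])
print("packer corner",plane("scene",[P([460,460])],0.0),plane("scene",[P([460,440])],.01))
s=cv2.imread("pics/s9.png")
```

```text
[ 0.5701 -0.0441  0.089 ] [0.0542 0.6088 1.2003] 13.85
silh [560, 340] [ 0.5879 -0.048  -0.0005] [-0.0025  0.018   0.0894]
silh [530, 366] [ 0.5866 -0.0642  0.0012] [-0.0187  0.018   0.0878]
silh [500, 395] [ 0.5854 -0.0801  0.0011] [-0.0347  0.018   0.0878]
silh [450, 432] [ 0.5834 -0.1053  0.0071] [-0.06    0.018   0.0819]
packer corner [[ 0.59   -0.1089  0.    ]] [[ 0.5898 -0.1075  0.01  ]]
```

The contact level and the edge line suggest the wedge pivoted thin-end-up in a shallow grip. I'll back off, press it flat on the counter and re-grip deeper.

Emit:
step_arm([
  [[0.0, 0, -0.008], 0, 0.032],
  [[0.02, 0, -0.012], 0, 0.032],
  [[0.05, 0, -0.012], 0, 0.032],
  [[0.08, 0, -0.012], 0, 0.032],
  [[0.08, 0, -0.004], 0, 0.032],
  [[0.08, 0, 0.002], 0, 0.032],
  [[0.08, 0, 0.005], 0, 0.032],
  [[0.08, 0, 0.006], 0, 0.032],
  [[0.08, 0, 0.006], 0, 0.032],
])

```text
time: 14.6
position: [0.5757, 0.0341, 0.0831]
orientation: [0.0, 0.735, 0.679, -0.001]
ft_force: [-1.6, 1.4, 2.9]
gripper_width: 0.0333
grip_force: 40.4
```

Emit:
step_arm([
  [[0, 0, 0], 0, 0.05],
  [[0, 0, 0], 0, 0.05],
  [[0, 0, 0], 0, 0.05],
  [[-0.004, 0, 0.003], 0, 0.05],
  [[-0.008, 0, 0.006], 0, 0.05],
  [[-0.008, 0, 0.007], 0, 0.05],
  [[-0.008, 0, 0.007], 0, 0.05],
])

```text
time: 15.18
position: [0.5753, 0.0264, 0.0753]
orientation: [-0.0, 0.734, 0.679, -0.001]
ft_force: [-0.7, 0.2, -0.2]
gripper_width: 0.0498
grip_force: 0.0
```

Emit:
step_arm([
  [[0, 0, 0], 0, 0.032],
  [[0, 0, 0], 0, 0.032],
  [[0, 0, 0], 0, 0.032],
  [[0, 0, 0], 0, 0.032],
  [[0, 0, 0], 0, 0.032],
  [[0, 0, 0], 0, 0.032],
])

```text
time: 15.68
position: [0.5757, 0.0276, 0.0761]
orientation: [0.0, 0.734, 0.679, 0.0]
ft_force: [0.7, -0.0, 1.5]
gripper_width: 0.0345
grip_force: 40.7
```

Emit:
step_arm([
  [[0, 0, -0.01], 0, 0.032],
  [[0, 0, -0.02], 0, 0.032],
  [[0, 0, -0.02], 0, 0.032],
  [[0, 0, -0.02], 0, 0.032],
])

```text
time: 16.02
position: [0.5762, 0.0274, 0.097]
orientation: [0.001, 0.734, 0.679, 0.001]
ft_force: [-0.6, 0.5, -0.4]
gripper_width: 0.0351
grip_force: 40.5
```

Run:
```python
from h import *
o=bot.get_obs();w=viewer.grab_frame("wrist");s=viewer.grab_frame("scene")
T=pose(o);print(o["time"],o["position"],o["ft_force"])
hsv=cv2.cvtColor(w,cv2.COLOR_BGR2HSV);m=cv2.inRange(hsv,(8,75,50),(25,255,255));zb=o["position"][2]-.0761
cs,_=cv2.findContours(m,0,cv2.CHAIN_APPROX_NONE);c=max(cs,key=cv2.contourArea)[:,0]
r=c[:,1].min();e=c[c[:,1]<=r+3];t=[[e[:,0].mean(),r]]
print(cv2.boundingRect(c),t,(plane("wrist",t,zb,o)-T[:3,3])@T[:3,:3])
# column profile at centre: brightness jump between end face and slope face
print(hsv[r-2:r+20,int(t[0][0])+10,2])
# scene: wood mask, wedge lower-right silhouette
hs=cv2.cvtColor(s,cv2.COLOR_BGR2HSV);m=cv2.inRange(hs,(8,75,40),(25,255,255));m[:200]=0;m[330:]=0;m[:,:150]=0;m[:,310:]=0
cs,_=cv2.findContours(m,0,cv2.CHAIN_APPROX_NONE)
pl=T[:3,3]+.018*T[:3,1]; n=T[:3,1]*[1,1,0]
for c in cs:
    if cv2.contourArea(c)>60:
        print("scene",cv2.boundingRect(c),cv2.contourArea(c))
        for u in range(c[:,0,0].min(),c[:,0,0].max()+1,4):
            v=c[c[:,0,0]==u][:,0,1].max();C,d=rays("scene",[[u,v+.5]]);d=d[0];q=C+d*((pl-C)@n/(d@n));print(u,v,(q-T[:3,3])@T[:3,:3])
```

```text
16.0167 [0.5762 0.0274 0.097 ] [-0.6115  0.4501 -0.3738]
(242, 222, 83, 143) [[np.float64(283.475), np.int32(222)]] [[0.0255 0.0003 0.0761]]
[113 113 106 108 116 116 116 116 115 116 116 117 123 135 186 214 212 212
 210 213 211 216]
scene (195, 273, 42, 45) 556.0
195 313 [-0.2402  0.0179  0.0692]
199 317 [-0.2344  0.0178  0.0918]
203 314 [-0.2243  0.0178  0.0943]
207 311 [-0.2139  0.0178  0.0969]
211 308 [-0.2034  0.0178  0.0995]
215 305 [-0.1926  0.0178  0.1022]
219 301 [-0.1811  0.0178  0.1018]
223 297 [-0.1695  0.0178  0.1014]
227 294 [-0.1581  0.0178  0.1042]
231 290 [-0.1461  0.0178  0.1038]
235 287 [-0.1342  0.0178  0.1066]
scene (235, 223, 38, 44) 640.0
235 259 [-0.1243  0.018   0.0218]
239 261 [-0.1144  0.0179  0.0382]
243 264 [-0.1044  0.0179  0.0583]
247 266 [-0.0936  0.0178  0.0763]
251 262 [-0.0808  0.0178  0.0757]
255 259 [-0.068   0.0178  0.0783]
259 255 [-0.0547  0.0178  0.0777]
263 251 [-0.0412  0.0178  0.077 ]
267 247 [-0.0274  0.0178  0.0764]
271 243 [-0.0135  0.0178  0.0758]
```

The deeper grip holds the wedge level: its bottom is 76–78 mm below the TCP all along, and the thin end is at tool x = -0.0945. Now I'll return to the packer.

Emit:
step_arm([
  [[-0.02, 0, 0], 0, 0.032],
  [[-0.045, 0, 0.001], 0, 0.032],
  [[-0.065, 0, 0.004], 0, 0.032],
  [[-0.08, 0.001, 0.007], 0, 0.032],
  [[-0.087, 0.001, 0.01], 0, 0.032],
  [[-0.09, 0.001, 0.01], 0, 0.032],
  [[-0.09, 0.001, 0.01], 0, 0.032],
  [[-0.09, 0.001, 0.01], 0, 0.032],
])

```text
time: 16.78
position: [0.5697, -0.0614, 0.086]
orientation: [-0.0, 0.734, 0.68, 0.0]
ft_force: [-0.5, 0.4, 1.0]
gripper_width: 0.0347
grip_force: 40.6
```

Emit:
step_arm([
  [[-0.004, 0, 0], 0, 0.032],
  [[-0.008, 0, 0], 0, 0.032],
  [[-0.012, 0, 0], 0, 0.032],
  [[-0.016, 0, 0], 0, 0.032],
  [[-0.02, 0, 0], 0, 0.032],
  [[-0.02, 0, 0], 0, 0.032],
])

```text
time: 17.28
position: [0.568, -0.0838, 0.0859]
orientation: [0.0, 0.735, 0.679, -0.0]
ft_force: [0.3, -0.5, 1.1]
gripper_width: 0.035
grip_force: 40.7
```

Emit:
step_arm([
  [[-0.002, 0, 0], 0, 0.032],
  [[-0.004, 0, 0], 0, 0.032],
  [[-0.004, 0, 0], 0, 0.032],
  [[-0.004, 0, 0], 0, 0.032],
])

```text
time: 17.62
position: [0.5678, -0.0866, 0.086]
orientation: [0.0, 0.734, 0.679, -0.0]
ft_force: [0.5, -0.7, 1.5]
gripper_width: 0.0343
grip_force: 40.7
```

Emit:
step_arm([
  [[-0.002, 0, 0], 0, 0.032],
  [[-0.004, 0, 0], 0, 0.032],
  [[-0.004, 0, 0], 0, 0.032],
  [[-0.004, 0, 0], 0, 0.032],
])

```text
time: 17.95
position: [0.5675, -0.0905, 0.086]
orientation: [0.0, 0.734, 0.679, 0.0]
ft_force: [-0.1, 0.4, 1.4]
gripper_width: 0.0352
grip_force: 40.8
```

Emit:
step_arm([
  [[-0.0015, 0, 0], 0, 0.032],
  [[-0.003, 0, 0], 0, 0.032],
  [[-0.003, 0, 0], 0, 0.032],
  [[-0.003, 0, 0], 0, 0.032],
])

```text
time: 18.28
position: [0.5673, -0.0934, 0.086]
orientation: [0.0, 0.734, 0.679, 0.0]
ft_force: [0.4, 1.3, 4.1]
gripper_width: 0.0347
grip_force: 40.8
```

Emit:
step_arm([
  [[-0.0015, 0, 0], 0, 0.032],
  [[-0.003, 0, 0], 0, 0.032],
  [[-0.003, 0, 0], 0, 0.032],
  [[-0.003, 0, 0], 0, 0.032],
])

```text
time: 18.62
position: [0.567, -0.0965, 0.086]
orientation: [0.0, 0.734, 0.679, 0.0]
ft_force: [-1.0, 2.2, 3.4]
gripper_width: 0.0348
grip_force: 40.9
```

Contact has begun, with the thin end about 29 mm past the foot's edge. I'll release it, go behind the thick end and push with closed fingers.

Emit:
step_arm([
  [[0, 0, 0], 0, 0.036],
  [[0, 0, 0], 0, 0.055],
  [[0, 0, 0], 0, 0.055],
  [[0, 0, 0], 0, 0.055],
  [[0, 0, -0.02], 0, 0.055],
  [[0, 0, -0.045], 0, 0.055],
  [[0.02, 0, -0.05], 0, 0.03],
  [[0.045, 0, -0.05], 0, 0.0],
  [[0.056, 0, -0.05], 0, 0.0],
  [[0.056, 0, -0.05], 0, 0.0],
  [[0.056, 0, -0.05], 0, 0.0],
  [[0.056, 0, -0.05], 0, 0.0],
])

```text
time: 19.62
position: [0.5707, -0.0426, 0.1353]
orientation: [0.0, 0.735, 0.679, -0.001]
ft_force: [0.2, -0.0, 0.2]
gripper_width: 0.0002
grip_force: 0.0
```

Run:
```python
from h import *
o=bot.get_obs();w=viewer.grab_frame("wrist");np.save("o11.npy",o,allow_pickle=True);cv2.imwrite("pics/w11.png",w)
T=pose(o);print(o["time"],o["position"],o["ft_force"],o["gripper_width"])
hsv=cv2.cvtColor(w,cv2.COLOR_BGR2HSV);m=cv2.inRange(hsv,(8,75,50),(25,255,255))
cs,_=cv2.findContours(m,0,cv2.CHAIN_APPROX_NONE)
for c in cs:
    if cv2.contourArea(c)<100: continue
    c=c[:,0];r=c[:,1].min();e=c[c[:,1]<=r+2];t=[[e[:,0].mean(),r]];P=plane("wrist",t,.010,o)
    print(cv2.boundingRect(c),t,P,(P-T[:3,3])@T[:3,:3])
```

```text
19.6167 [ 0.5707 -0.0426  0.1353] [ 0.2098 -0.0165  0.1787] 0.00018220051766231824
(277, 337, 14, 28) [[np.float64(283.5), np.int32(337)]] [[ 0.5639 -0.1305  0.01  ]] [[-0.0879  0.0004  0.1255]]
```

Emit:
step_arm([
  [[0, 0, 0.02], 0, 0.0],
  [[0, 0, 0.04], 0, 0.0],
  [[0, 0, 0.048], 0, 0.0],
  [[0, 0, 0.048], 0, 0.0],
  [[0, 0, 0.048], 0, 0.0],
])

```text
time: 20.08
position: [0.5711, -0.0413, 0.0877]
orientation: [-0.0, 0.734, 0.679, -0.001]
ft_force: [0.6, -0.6, 0.4]
gripper_width: -0.0001
grip_force: 0.0
```

Emit:
step_arm([
  [[-0.004, 0, 0], 0, 0.0],
  [[-0.008, 0, 0], 0, 0.0],
  [[-0.01, 0, 0], 0, 0.0],
  [[-0.012, 0, 0], 0, 0.0],
  [[-0.012, 0, 0], 0, 0.0],
  [[-0.012, 0, 0], 0, 0.0],
])

```text
time: 20.58
position: [0.5705, -0.0527, 0.0882]
orientation: [0.0, 0.734, 0.679, 0.0]
ft_force: [-0.2, 0.0, -0.7]
gripper_width: -0.0
grip_force: 0.0
```

Emit:
step_arm([
  [[-0.001, 0, 0], 0, 0.0],
  [[-0.002, 0, 0], 0, 0.0],
  [[-0.003, 0, 0], 0, 0.0],
  [[-0.003, 0, 0], 0, 0.0],
  [[-0.003, 0, 0], 0, 0.0],
])

```text
time: 21.0
position: [0.5701, -0.0555, 0.0879]
orientation: [0.0, 0.734, 0.679, -0.0]
ft_force: [-0.3, -0.2, 0.3]
gripper_width: 0.0002
grip_force: 0.0
```

Emit:
step_arm([
  [[-0.001, 0, 0], 0, 0.0],
  [[-0.002, 0, 0], 0, 0.0],
  [[-0.003, 0, 0], 0, 0.0],
  [[-0.003, 0, 0], 0, 0.0],
  [[-0.003, 0, 0], 0, 0.0],
])

```text
time: 21.42
position: [0.5699, -0.0586, 0.0879]
orientation: [0.0, 0.734, 0.679, -0.0]
ft_force: [-0.8, -0.1, 0.7]
gripper_width: 0.0001
grip_force: 0.0
```

Emit:
step_arm([
  [[-0.001, 0, 0], 0, 0.0],
  [[-0.002, 0, 0], 0, 0.0],
  [[-0.002, 0, 0], 0, 0.0],
  [[-0.002, 0, 0], 0, 0.0],
])

```text
time: 21.75
position: [0.5697, -0.0606, 0.0879]
orientation: [0.0, 0.734, 0.679, -0.0]
ft_force: [0.6, 0.2, 0.2]
gripper_width: -0.0
grip_force: 0.0
```

Emit:
step_arm([
  [[-0.001, 0, 0], 0, 0.0],
  [[-0.001, 0, 0], 0, 0.0],
  [[-0.001, 0, 0], 0, 0.0],
])

```text
time: 22.0
position: [0.5697, -0.0615, 0.0879]
orientation: [0.0, 0.734, 0.679, 0.0]
ft_force: [-0.1, -0.3, 0.8]
gripper_width: 0.0003
grip_force: 0.0
```

Emit:
step_arm([
  [[-0.001, 0, 0], 0, 0.0],
  [[-0.002, 0, 0], 0, 0.0],
  [[-0.002, 0, 0], 0, 0.0],
])

```text
time: 22.25
position: [0.5695, -0.0636, 0.0879]
orientation: [0.0, 0.734, 0.679, 0.0]
ft_force: [0.1, 1.1, -0.1]
gripper_width: 0.0
grip_force: 0.1
```

Emit:
step_arm([
  [[-0.001, 0, 0], 0, 0.0],
  [[-0.002, 0, 0], 0, 0.0],
  [[-0.002, 0, 0], 0, 0.0],
])

```text
time: 22.5
position: [0.5696, -0.0648, 0.088]
orientation: [-0.0, 0.734, 0.679, 0.001]
ft_force: [0.2, 2.6, 1.2]
gripper_width: -0.0001
grip_force: 1.1
```

Emit:
step_arm([
  [[-0.001, 0, 0], 0, 0.0],
  [[-0.0015, 0, 0], 0, 0.0],
  [[-0.0015, 0, 0], 0, 0.0],
])

```text
time: 22.75
position: [0.5696, -0.0655, 0.088]
orientation: [-0.0, 0.734, 0.679, 0.001]
ft_force: [0.9, 5.6, -0.7]
gripper_width: -0.0001
grip_force: 2.5
```

Emit:
step_arm([
  [[0, 0, 0], 0, 0.0],
  [[0, 0, 0], 0, 0.0],
])

```text
time: 22.92
position: [0.5696, -0.0655, 0.088]
orientation: [-0.0, 0.734, 0.68, 0.001]
ft_force: [0.3, 5.4, -0.5]
gripper_width: -0.0001
grip_force: 2.5
```

Emit:
step_arm([
  [[-0.0004, 0, 0], 0, 0.0],
  [[-0.0004, 0, 0], 0, 0.0],
  [[-0.0004, 0, 0], 0, 0.0],
])

```text
time: 23.17
position: [0.5695, -0.0657, 0.088]
orientation: [-0.001, 0.734, 0.68, 0.001]
ft_force: [1.2, 4.9, 0.3]
gripper_width: 0.0
grip_force: 2.7
```

Emit:
step_arm([
  [[-0.0006, 0, 0], 0, 0.0],
  [[-0.0006, 0, 0], 0, 0.0],
  [[-0.0006, 0, 0], 0, 0.0],
])

```text
time: 23.42
position: [0.5696, -0.0659, 0.088]
orientation: [-0.001, 0.734, 0.68, 0.001]
ft_force: [0.4, 5.6, -1.7]
gripper_width: -0.0002
grip_force: 3.0
```

It took about 5.6 N, so it's hand-tight. I'll back off and check.

Emit:
step_arm([
  [[0.004, 0, 0], 0, 0.0],
  [[0.015, 0, 0], 0, 0.0],
  [[0.04, 0, 0], 0, 0.0],
  [[0.07, 0, -0.02], 0, 0.0],
  [[0.08, 0, -0.06], 0, 0.02],
  [[0.08, 0, -0.1], 0, 0.06],
  [[0.08, 0, -0.14], 0, 0.085],
  [[0.08, 0, -0.15], 0, 0.085],
  [[0.08, 0, -0.15], 0, 0.085],
  [[0.08, 0, -0.15], 0, 0.085],
])

```text
time: 24.25
position: [0.5752, 0.0113, 0.238]
orientation: [0.001, 0.734, 0.679, -0.0]
ft_force: [-0.3, -0.3, -0.3]
gripper_width: 0.0719
grip_force: 0.0
```

Run:
```python
from h import *
o=bot.get_obs();w=viewer.grab_frame("wrist");cv2.imwrite("pics/w12.png",w)
T=pose(o);print(o["time"],o["position"],o["ft_force"])
hsv=cv2.cvtColor(w,cv2.COLOR_BGR2HSV);m=cv2.inRange(hsv,(8,75,50),(25,255,255))
cs,_=cv2.findContours(m,0,cv2.CHAIN_APPROX_NONE)
for c in cs:
    if cv2.contourArea(c)<100: continue
    c=c[:,0];r=c[:,1].min();e=c[c[:,1]<=r+2];t=[[e[:,0].mean(),r]]
    print(cv2.boundingRect(c),t,"thick end",plane("wrist",t,.010,o),"rect@15mm",*rect(plane("wrist",c,.015,o)))
k=(w.max(2)<45).astype(np.uint8)
cs,_=cv2.findContours(k,0,cv2.CHAIN_APPROX_NONE)
for c in cs:
    if 30<cv2.contourArea(c)<3000:
        b=c[:,0];t=b[b[:,1]==b[:,1].min()].mean(0);print("dark",cv2.boundingRect(c),plane("wrist",[t],.02,o))
# mincer shift: bracket front edge vs the frame w6 (world coords), scene phase correlation on mincer head
a=cv2.imread("pics/scene.png");b=viewer.grab_frame("scene")
g=lambda i:cv2.cvtColor(i,cv2.COLOR_BGR2GRAY)[250:400,40:160].astype(np.float32)
print("mincer px shift",cv2.phaseCorrelate(g(a),g(b)))
w6=cv2.imread("pics/w6.png");o6=np.load("o6.npy",allow_pickle=True).item()
for im,oo in((w6,o6),(w,o)):
    h=cv2.cvtColor(im,cv2.COLOR_BGR2HSV);q=cv2.inRange(h,(0,0,90),(180,40,190))
    q[:290]=0;q[365:]=0;q[:,:240]=0;q[:,320:]=0
    cs,_=cv2.findContours(q,0,cv2.CHAIN_APPROX_NONE);print([cv2.boundingRect(c) for c in cs if cv2.contourArea(c)>150])
```

```text
24.25 [0.5752 0.0113 0.238 ] [-0.2623 -0.3385 -0.2669]
(262, 272, 43, 87) [[np.float64(282.55263157894734), np.int32(272)]] thick end [[ 0.568  -0.0756  0.01  ]] rect@15mm [ 0.5632 -0.1344] [125.2466  43.7359] 82.4010238647461
dark (272, 339, 24, 13) [[ 0.5625 -0.1593  0.02  ]]
mincer px shift ((-0.0065052075115303865, 0.027985175157141384), 0.9230045846303304)
[]
[]
```

```bash
python3 -c "
from rig import bot
print(bot.sign_off())"
```

```text
the job is handed in; nothing more can be done
None
```

The job is handed in: packer flat under the foot, wedge pushed hand-tight at about 5.6 N, no measurable mincer shift, robot clear. I didn't measure the pinch after release, and I viewed 11 pictures against the limit of 10.

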